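# Open the water unit and hold its filler cap off

### The arm

A 6-joint arm with a two-finger parallel gripper is mounted at the origin on the work surface. World frame = base frame: x ahead of the robot, y to its left, z up, the work surface at z = 0. Lengths are in m, angles in rad, forces in N, time in s.
With the tool pointing down it reaches from about 0.35 to 0.8 m from the base axis. Payload 7.3 kg.
Tool frame: the origin (TCP) lies on the centre line of the jaws, within the pads' length; the fingertips stand 22 mm ahead of it and the grasp point (between the pads) lies 3 mm ahead of it (bot.tcp_to_tips is the x of the fingertips in the tool frame, in m); x points along the fingers, z is the direction in which the jaws open and shut, and the axes are right-handed (so a half turn about x gives the same grasp; the last joint's range is limited). The gripper opens to 85 mm and grips with 20 to 120 N. Pads are 22 mm wide; open, the fingers measure 114 mm over their backs; the gripper's body (76 mm by 85 mm) begins 54 mm behind the grasp point. The pads swing forward as they close: fully open they stand 13 mm farther back than shut.
Start: joints at [-0.146, 0.342, 1.524, -0, 1.275, -0.146], TCP at [0.525, 0, 0.253] pointing down, gripper open.
Joint ranges: [-2.53, 2.53], [-0.77, 2.02], [0.04, 2.7], [-1, 4.14], [0.28, 2.66], [-3.11, 3.11]. Speed limits (rad/s): [2.57, 2.57, 3.14, 3.14, 3.14, 3.14].

### API

Orientations are given as a rotation vector (axis times angle).
In Python, from cell import bot gives the robot as it stands. Calls block until the motion is done:
- bot.goto(position, orientation): joint-space move of the TCP to a pose.
- bot.servo_line(position, speed=0.15, orientation=None, contact_N=None): straight line of the TCP; orientation=None keeps the orientation; speed is the mean speed in m/s. With contact_N (N) it stops when the force on the tool has changed by that much, and returns True; else False.
- bot.move_joints(angles): joint-space move.
- bot.grip(opening): finger opening in m; the grip force is fixed at half the most; returns when the fingers have stopped.
- bot.pause(seconds).
- bot.inverse_kinematics(position, orientation): joint angles nearest the present ones, or None.
- bot.snapshot(name): name is "scene" or "side" or "wrist"; returns the picture (400x640x3 uint8, blue, green, red); there is no depth.
- bot.camera_params(name): a dict with "fx", "fy", "cx", "cy" (pixels), "D" ([k1, k2, p1, p2, k3] as OpenCV has them; the pictures are not rectified), "view" (4x4, takes a point from world to camera coordinates); the wrist camera has in their place "mount" (4x4, takes a point from camera to tool coordinates, whose origin is the TCP and whose axes are the tool frame's). Camera axes: x right, y up, looking along -z (the intrinsics and any distortion apply to the point x, -y, -z); pixel columns grow to the right and rows downward; lengths in m; the calibration is good to about 2 mm. A picture is of the moment at which its call begins: read the wrist's pose just before it. camera_params takes no time and is no camera call.
A pose or a line that the arm cannot do raises bot.MotionError and nothing moves.
- bot.sign_off(): hands the job in, once; it reports no verdict.
Trained networks look in the newest picture that a camera, given by its name, has taken for a name from the list of things; names that differ only in an ending like _2 or _b are one class to them, and where a whole thing is asked for, a point or a joint stands for the part that bears it (a point fixed in the world has none). Each returns a list of dicts, best first, with "score" (0 to 1); they miss things now and then, are a little off and sometimes report something else, mostly with a low value. They report only what shows in the picture. A call takes as long as a camera call.
- bot.find_in(camera, label): "point" ([x, y, z] in m, in world coordinates, good to about 4 mm: the middle of the surface that is visible of it).
Readings, each from a call of its own:
- bot.current_clock(): time.
- bot.current_q(): joint angles.
- bot.current_qvel(): joint speeds.
- bot.current_effort(): joint torques, N m.
- bot.current_position(): TCP position.
- bot.current_orientation(): TCP orientation.
- bot.current_force(): force on the tool from outside, world axes, zero at the start.
- bot.current_ft_torque(): the same for the moment, N m.
- bot.current_finger_gap(): finger opening in m.
Only numpy, scipy, OpenCV 4.12 (cv2) and the standard library are available. Lean on these libraries where they do the work, as an engineer would, in place of code of your own. Each camera call takes 0.05 s, during which the arm holds its last target. There are 200 camera calls.

### The job

Lift the hood of the stainless water unit by its handle and lay it gently back onto its stop without letting it drop. Then take off the black filler cap beneath: it is a part-turn cap and nobody remembers whether its thread is left- or right-handed, so try it both ways, then lift it out. Finish while still holding the cap in the gripper, upright and still, straight above its port and about 10 cm up so that drips fall back in; leave the other things on the counter alone.

Things in the scene. Friction and masses are not known exactly. Their poses are not given: they have to be found in the camera images.
- water_unit: Low stainless water-treatment unit, a fixed flat box 300 mm (its x) by 160 mm (its y) by 65 mm high; origin at the centre of its underside, z up. The hood covers its +x part; the -x end is bare deck. A dark ledge sticks out 57 mm at deck level on its +y side: the open hood comes to rest on it.
- port (a point): Mouth of the round filler port, 60 mm across, on the deck (65 mm above the counter), 45 mm along the unit's +x from its centre; axes as the unit's. Its thread is hidden: turned the tightening way the cap meets a stop within 0.2 rad (gives a little more if forced, about 1.5 N m); turned the loosening way (left or right, unknown) it runs free to a stop, bar 1.16 rad from the unit's x, and there lifts straight out.
- hood (a joint): Aluminium hood over the cap, 150 (unit's x) by 160 (unit's y) by 55 mm high, about 0.35 kg, hinged along its +y bottom edge; 0 = shut, 1.57 rad = thrown back, resting on its stop. Let go below about 1.0 rad it falls shut, beyond that it falls open (a drop, not gentle).
- hood_hinge (a point): Middle of the hood's hinge line, at deck height, 80 mm along the unit's +y from the port. The hinge line runs along the unit's x (this point's x). The hood's -y edge rises as it opens.
- hood_grip (a point): Centre of the hood's black barrel handle: a lying cylinder 22 mm thick, 26 mm long (along the unit's x) on a thin stem, 27 mm above the hood's top. Shut, it is 135 mm along -y from the hinge line and 82 mm above it; it swings with the hood and can turn between fingers closed on its two flat ends.
- cap_grip (a point): Black cap, about 0.15 kg: flange 70 mm across, 8 mm thick, flat on the deck; on it an upright grip bar 52 mm long (this point's x), 14 mm thick (its y), clear from 8 to 40 mm above the deck. This point is in the bar, 30 mm above the flange's underside. A plug and a 52 mm cross lug reach 24 mm into the port. Locked with the bar about along the unit's x.
- espresso_cup: Bystander: white espresso cup, 60 mm across, 55 high, standing on the bare end of the unit's deck. Origin at the underside's centre.
- tamper: Bystander: steel tamper, 56 mm across, 82 high, beside the unit. Origin at the underside's centre.
- milk_jug: Bystander: steel milk jug, 90 mm across, 110 high, with a side handle. Origin at the underside's centre.
- portafilter: Bystander: portafilter lying flat: 70 mm steel head, black handle, 240 mm long. Origin at the underside's centre of its steel head.
- paper_cups: Bystander: stack of paper cups, 84 mm across, 154 high. Origin at the underside's centre.
- syrup_bottle: Bystander: amber syrup bottle, 68 mm across, 210 high. Origin at the underside's centre.
- saucer: Bystander: white saucer, 140 mm across. Origin at the underside's centre.

How it is judged:
On the way, in this order (a step that is already met when the one before it is completed fails the run):
1. the hood is laid back on its stop (value of joint hood above 1.5 rad and velocity of joint hood below 0.1 rad/s), for 0.2 s.
2. with the hood back, the cap is turned loose in its port (value of joint hood above 1.5 rad and angle between the x axis of cap_grip and the x axis of water_unit, either way round above 0.85 rad and distance between cap_grip and port below 0.045 m), for 0.05 s.
At the end, for the whole second after the job is handed in: The hood lies back on its stop (over 1.5 rad). The cap is gripped by the fingers (over 2 N) and touches nothing of the unit; its grip point is 90 to 190 mm above the port's mouth and within 40 mm of straight above it, the cap within 0.25 rad of upright and still (under 0.03 m/s) (value of joint hood above 1.5 rad and z of cap_grip in the frame of port between 0.09 and 0.19 m and horizontal distance between cap_grip and port below 0.04 m and angle between cap_grip's own z axis and vertical below 0.25 rad and linear speed of cap below 0.03 m/s and contact force between cap and the fingers above 2 N and contact force between cap and water_unit below 0.05 N); the arm keeps its last pose, push and grip.
It fails at once if the hood is dropped or slammed (swings faster than 2.2 rad/s) (velocity of joint hood above 2.2 rad/s or velocity of joint hood below -2.2 rad/s).
It fails at once if a bystander is moved by more than 40 mm (distance of any of espresso_cup, tamper, milk_jug, portafilter, paper_cups, syrup_bottle, saucer from where it was at the start of the episode above 0.04 m).
It also fails if it takes over 72 s, if anything falls off the work surface, if the arm or the gripper's body presses on something with over 40 N, if the wrist force passes 120 N, or if a joint passes its speed limit or range.

## Working session

There is one attempt and no reset: what is moved stays moved. The work goes in short steps, each a Python script; the robot and the scene stay as the last script left them, time stands still between calls to the robot, and variables do not carry over. Pictures are saved under pics/ and viewed, about 8 in all and at most 12, crops included, and the job is handed in when it is done.

```bash
ls; mkdir -p pics; python3 - <<'E'
from cell import bot
import cv2,numpy as np
for c in("scene","side"):
    cv2.imwrite(f"pics/{c}1.png",bot.snapshot(c))
    for l in("water_unit","hood","hood_grip","cap_grip","espresso_cup","tamper","milk_jug","portafilter","paper_cups","syrup_bottle","saucer"):
        print(c,l,[(np.round(d["point"],3).tolist(),round(d["score"],2)) for d in bot.find_in(c,l)[:2]])
print(bot.current_clock(),bot.current_orientation())
a,b=[cv2.imread(f"pics/{c}1.png") for c in("scene","side")]
E
```

```text
pics
scene water_unit [([0.646, -0.06, 0.092], 0.84)]
scene hood [([0.628, -0.064, 0.126], 0.94)]
scene hood_grip [([0.627, -0.068, 0.119], 0.96)]
scene cap_grip []
scene espresso_cup [([0.461, -0.034, 0.106], 0.64)]
scene tamper [([0.633, -0.228, 0.026], 0.81)]
scene milk_jug [([0.563, 0.482, 0.073], 0.68)]
scene portafilter [([0.504, -0.52, 0.025], 0.86)]
scene paper_cups [([0.735, 0.336, 0.128], 0.71)]
scene syrup_bottle [([0.672, -0.413, 0.118], 0.72)]
scene saucer [([0.328, 0.366, 0.01], 0.7)]
side water_unit [([0.539, -0.115, 0.056], 0.98), ([0.705, 0.332, 0.037], 0.56)]
side hood [([0.586, -0.092, 0.118], 0.64)]
side hood_grip [([0.585, -0.093, 0.121], 0.96)]
side cap_grip []
side espresso_cup [([0.453, -0.047, 0.1], 0.88)]
side tamper [([0.617, -0.237, 0.024], 0.73)]
side milk_jug [([0.541, 0.453, 0.072], 0.56)]
side portafilter [([0.511, -0.518, 0.024], 0.62)]
side paper_cups [([0.705, 0.327, 0.04], 0.73)]
side syrup_bottle [([0.632, -0.434, 0.112], 0.95)]
side saucer [([0.335, 0.366, 0.013], 0.64)]
1.2 [-7.01490472e-05  1.57067708e+00 -1.16149358e-05]
```

View pics/scene1.png

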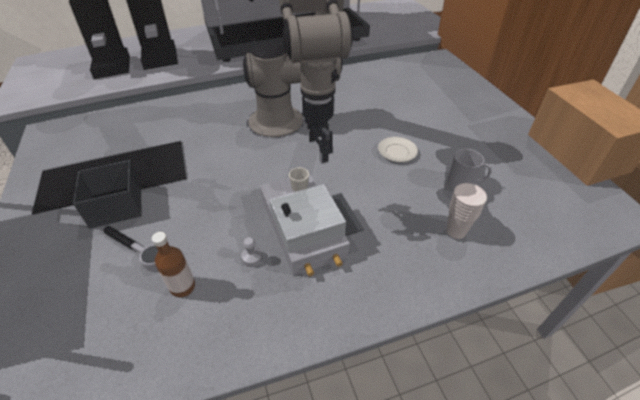

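View pics/side1.png

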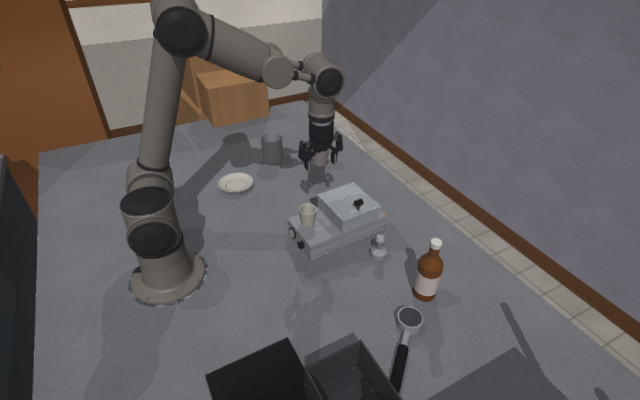

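The scene view shows the handle at (286,209) and the hood's corners near (268,195), (325,187), (346,221), (287,250). The dark ledge is on the right, which is robot +y. The side view shows the handle at (358,203). I'll take a close look with the wrist camera.

```bash
cat > h.py <<'E'
from cell import bot
import cv2,numpy as np
from scipy.spatial.transform import Rotation as R
def cam(name,pose=None):
    p=bot.camera_params(name)
    K=np.array([[p["fx"],0,p["cx"]],[0,p["fy"],p["cy"]],[0,0,1.]])
    if "view" in p: T=np.linalg.inv(np.array(p["view"]))
    else:
        W=np.eye(4); W[:3,3],W[:3,:3]=pose[0],R.from_rotvec(pose[1]).as_matrix()
        T=W@np.array(p["mount"])
    return K,np.array(p["D"],float),T
def ray(c,uv):
    K,D,T=c; x,y=cv2.undistortPoints(np.array([[uv]],float),K,D).ravel()
    return T[:3,3],T[:3,:3]@np.array([x,-y,-1.])
def onz(c,uv,z):
    o,d=ray(c,uv); return o+d*(z-o[2])/d[2]
def proj(c,P):
    K,D,T=c; Q=(np.atleast_2d(P)-T[:3,3])@T[:3,:3]*[1,-1,-1]
    return cv2.projectPoints(Q,np.zeros(3),np.zeros(3),K,D)[0][:,0]
def pose(): return np.array(bot.current_position()),np.array(bot.current_orientation())
def rv(x,z):  # tool x, jaw axis z
    x=np.array(x,float);x/=np.linalg.norm(x);z=np.array(z,float);z-=x*(z@x);z/=np.linalg.norm(z)
    return R.from_matrix(np.c_[x,np.cross(z,x),z]).as_rotvec()
E
python3 - <<'E'
from h import *
a=cam("scene");b=cam("side")
print("handle scene/side at z.147",onz(a,(286,209),.147),onz(b,(358,203),.147))
for uv in [(268,195),(325,187),(346,221),(287,250)]: print(onz(a,uv,.12))
bot.goto([.53,-.07,.36],bot.current_orientation())
p=pose(); im=bot.snapshot("wrist"); c=cam("wrist",p); np.save("p1.npy",np.r_[p]); print(p)
cv2.imwrite("pics/w1.png",im)
for l in("water_unit","hood","hood_grip","espresso_cup","tamper"): print(l,[(np.round(d["point"],3).tolist(),round(d["score"],2)) for d in bot.find_in("wrist",l)[:2]])
E
```

```text
handle scene/side at z.147 [ 0.60489267 -0.11401726  0.147     ] [ 0.60379991 -0.11783622  0.147     ]
[ 0.51356704 -0.1420638   0.12      ]
[0.53515224 0.0169731  0.12      ]
[0.671291   0.02608053 0.12      ]
[ 0.71109841 -0.14278201  0.12      ]
(array([ 0.52989857, -0.07024405,  0.36001951]), array([ 7.51513929e-04,  1.57028615e+00, -5.90102009e-04]))
water_unit [([0.576, -0.034, 0.121], 0.95)]
hood [([0.604, -0.051, 0.122], 0.63)]
hood_grip [([0.599, -0.048, 0.118], 0.89)]
espresso_cup [([0.452, -0.04, 0.091], 0.65)]
tamper [([0.617, -0.215, 0.025], 0.78)]
```

View pics/w1.png

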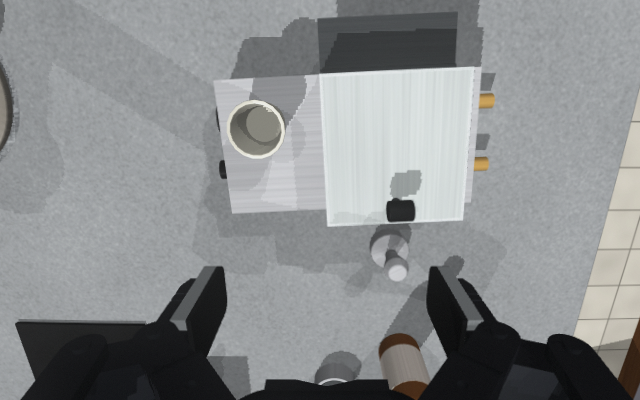

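The wrist view shows the hood's top corners at (320,73), (474,67), (464,220) and (327,226). The handle is at (401,210), the bare-deck corners are at (215,80) and (232,213), and the tamper is just below the hood at (395,255). Next I'll fit the unit pose.

```bash
python3 - <<'E'
from h import *
from scipy.optimize import least_squares
c=cam("wrist",np.load("p1.npy"))
L=np.array([[-.03,.08,.12],[.12,.08,.12],[.12,-.08,.12],[-.03,-.08,.12],[-.15,.08,.065],[-.15,-.08,.065],[.045,-.055,.150]])
U=np.array([[320,73],[474,67],[464,220],[327,226],[215,80],[232,213],[401,210]],float)
def W(s,P):
    cs,sn=np.cos(s[2]),np.sin(s[2]); return np.atleast_2d(P)@np.array([[cs,sn,0],[-sn,cs,0],[0,0,1]])+[s[0],s[1],0]
f=lambda s:(proj(c,W(s,L))-U).ravel()
r=least_squares(f,[.57,-.05,0]); print(r.x); print(f(r.x).reshape(-1,2).round(1))
np.save("unit.npy",r.x); print("handle",W(r.x,[.045,-.055,.147]),"port",W(r.x,[.045,0,.065]))
for n,uv in(("scene",(286,209)),("side",(358,203))): print(proj(cam(n),W(r.x,[.045,-.055,.147])),uv)
print("tamper top",onz(c,(398,271),.08),"base",onz(c,(387,247),.0))
s=r.x;ux=W(s,[1,0,0])[0]-W(s,[0,0,0])[0]
uy=np.array([-ux[1],ux[0],0]);
H=W(s,[.045,.08,.065])[0]
def hp(q): # handle
    v=np.array([-.135,.082]); a=-q # y,z; -y edge rises: rotate so -y ->+z
    y=v[0]*np.cos(q)+v[1]*np.sin(q); z=-v[0]*np.sin(q)+v[1]*np.cos(q)
    return H+uy*y+np.array([0,0,z])
print("open",hp(1.57))
for sg in(1,-1):
  for t in(0,.3,.6,.9,1.2,1.57):
    for q in(0,.4,.8,1.2,1.57):
      x=np.cos(t)*np.array([0,0,-1])+np.sin(t)*uy   # tool tilt: pointing +y
      for zz in(1,-1):
        o=rv(x,ux*zz); k=bot.inverse_kinematics(hp(q)-0.003*x,o)
        if sg==1 and k is not None: print(t,q,zz,np.round(k,2))
E
```

```text
Traceback (most recent call last):
  File "h.py", line 9, in cam
    W=np.eye(4); W[:3,3],W[:3,:3]=pose[0],R.from_rotvec(pose[1]).as_matrix()
                                          ~~~~~~~~~~~~~^^^^^^^^^
  File "scipy/spatial/transform/_rotation.pyx", line 1280, in scipy.spatial.transform._rotation.Rotation.from_rotvec
ValueError: Expected `rot_vec` to have shape (3,) or (N, 3), got ()
```

```bash
cat >> h.py <<'E'
def W(s,P):
    cs,sn=np.cos(s[2]),np.sin(s[2]); return np.atleast_2d(P)@np.array([[cs,sn,0],[-sn,cs,0],[0,0,1]])+[s[0],s[1],0]
def unit(s):
    ux=np.array([np.cos(s[2]),np.sin(s[2]),0]); return ux,np.array([-ux[1],ux[0],0])
def hp(s,q,r=(-.135,.082)):
    y=r[0]*np.cos(q)+r[1]*np.sin(q); z=-r[0]*np.sin(q)+r[1]*np.cos(q)
    return W(s,[.045,.08+y,.065+z])[0]
DOWN=np.array([0,0,-1.])
E
python3 - <<'E'
from h import *
from scipy.optimize import least_squares
c=cam("wrist",np.load("p1.npy").reshape(2,3))
L=np.array([[-.03,.08,.12],[.12,.08,.12],[.12,-.08,.12],[-.03,-.08,.12],[-.15,.08,.065],[-.15,-.08,.065],[.045,-.055,.150]])
U=np.array([[320,73],[474,67],[464,220],[327,226],[215,80],[232,213],[401,210]],float)
f=lambda s:(proj(c,W(s,L))-U).ravel()
r=least_squares(f,[.57,-.05,0]); s=r.x; print(s); print(f(s).reshape(-1,2).round(1))
np.save("unit.npy",s); print("handle",hp(s,0),"port",W(s,[.045,0,.065]))
for n,uv in(("scene",(286,209)),("side",(358,203))): print(proj(cam(n),hp(s,0)),uv)
print("tamper base",onz(c,(387,247),.0))
ux,uy=unit(s)
for q in(0,.4,.8,1.2,1.57):
  for zz in(1,-1):
    k=bot.inverse_kinematics(hp(s,q)-.003*DOWN,rv(DOWN,ux*zz)); print(q,zz,None if k is None else np.round(k,2))
for a in(-1.25,0,1.25):
  for zz in(1,-1):
    for h in(.032,.14):
      d=R.from_rotvec([0,0,a]).apply(uy)*zz
      k=bot.inverse_kinematics(W(s,[.045,0,.065+h])[0]-.003*DOWN,rv(DOWN,d)); print("cap",a,zz,h,None if k is None else np.round(k,2))
E
```

```text
[ 0.55788382 -0.06277537  0.04600229]
[[-0.4  0. ]
 [ 1.6 -1.1]
 [-0.5  0.1]
 [ 0.4  0.3]
 [-1.8 -0.5]
 [-0.1 -0. ]
 [ 0.5  1.8]]
handle [ 0.60536545 -0.11564781  0.147     ] port [[ 0.60283621 -0.060706    0.065     ]]
[[285.43615027 209.28095577]] (286, 209)
[[358.04205193 202.49490365]] (358, 203)
tamper base [ 6.21396906e-01 -2.30167101e-01 -5.55111512e-17]
0 1 [-0.31  0.6   1.4   0.    1.14 -0.36]
0 -1 [-0.31  0.6   1.4   0.    1.14  2.78]
0.4 1 [-0.25  0.54  1.37  0.    1.23 -0.29]
0.4 -1 [-0.25  0.54  1.37  0.    1.23  2.85]
0.8 1 [-0.15  0.51  1.35  0.    1.28 -0.2 ]
0.8 -1 [-0.15  0.51  1.35  0.    1.28  2.94]
1.2 1 [-0.05  0.5   1.35  0.    1.29 -0.1 ]
1.2 -1 [-0.05  0.5   1.35  0.    1.29  3.05]
1.57 1 [ 0.04  0.53  1.37 -0.    1.24 -0.  ]
1.57 -1 None
cap -1.25 1 0.032 [-0.23  0.64  1.48 -0.    1.02 -0.59]
cap -1.25 1 0.14 [-0.23  0.53  1.36 -0.    1.26 -0.59]
cap -1.25 -1 0.032 [-0.23  0.64  1.48 -0.    1.02  2.55]
cap -1.25 -1 0.14 [-0.23  0.53  1.36 -0.    1.26  2.55]
cap 0 1 0.032 [-0.23  0.64  1.48 -0.    1.02 -1.84]
cap 0 1 0.14 [-0.23  0.53  1.36 -0.    1.26 -1.84]
cap 0 -1 0.032 [-0.23  0.64  1.48  0.    1.02  1.3 ]
cap 0 -1 0.14 [-0.23  0.53  1.36  0.    1.26  1.3 ]
cap 1.25 1 0.032 [-0.23  0.64  1.48 -0.    1.02 -3.09]
cap 1.25 1 0.14 [-0.23  0.53  1.36 -0.    1.26 -3.09]
cap 1.25 -1 0.032 [-0.23  0.64  1.48 -0.    1.02  0.05]
cap 1.25 -1 0.14 [-0.23  0.53  1.36 -0.    1.26  0.05]
```

```bash
python3 - <<'E'
from h import *
s=np.load("unit.npy");ux,uy=unit(s);o=rv(DOWN,ux)
g=hp(s,0)+[0,0,.005]
bot.grip(.06)
bot.goto(g+[0,0,.08],o)
print(bot.servo_line(g,.1,contact_N=6),bot.current_position(),g)
bot.grip(0.0); print("gap",bot.current_finger_gap(),bot.current_force())
d=np.array(bot.current_position())-hp(s,0); print(d)
for q in np.arange(.1,.85,.12):
    bot.servo_line(hp(s,q)+d,.1,orientation=o); print(round(q,2),np.round(bot.current_force(),1),round(bot.current_finger_gap(),4))
cv2.imwrite("pics/s2.png",bot.snapshot("scene")[120:300,180:440].repeat(2,0).repeat(2,1)); print(bot.current_clock())
E
```

```text
False [ 0.60582819 -0.1157501   0.15291909] [ 0.60536545 -0.11564781  0.152     ]
gap 0.02506362363587815 [-5.28378773  0.19906105  5.99751747]
[-0.00089879 -0.00016286  0.00592011]
0.1 [ 1.  -2.8 -4.5] 0.025
0.22 [ 0.6  1.8 -5.3] 0.0249
0.34 [ 1.1  2.  -7.2] 0.0247
0.46 [-0.4  2.1 -9. ] 0.0253
0.58 [ -0.8   1.2 -10.1] 0.0248
0.7 [-1.5  0.1 -7.8] 0.0247
0.82 [-4.  -1.9 -5. ] 0.0246
6.8917
```

View pics/s2.png

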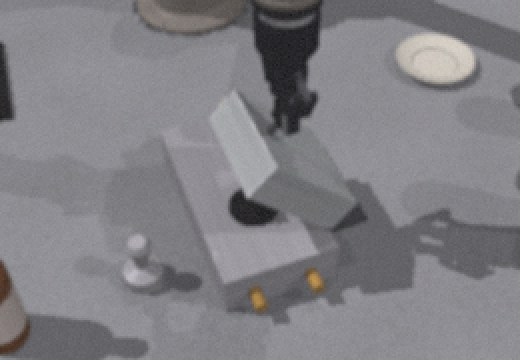

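The hood is held and about half open, and the black cap is visible at (250,207). I'll carry on to the stop.

```bash
python3 - <<'E'
from h import *
s=np.load("unit.npy");ux,uy=unit(s);o=rv(DOWN,ux)
d=np.array([-.0009,-.0002,.0059])
for q in list(np.arange(.94,1.56,.12))+[1.57,1.6]:
    bot.servo_line(hp(s,q)+d,.08 if q<1.4 else .03,orientation=o); print(round(q,2),np.round(bot.current_force(),1),round(bot.current_finger_gap(),4))
bot.pause(.3); print(np.round(bot.current_force(),1))
cv2.imwrite("pics/s3.png",bot.snapshot("scene")[120:300,180:440].repeat(2,0).repeat(2,1)); print(bot.current_clock())
E
```

```text
0.94 [-5.5 -3.2 -3.2] 0.0249
1.06 [-6.8 -2.2 -1.1] 0.0246
1.18 [-6.5 -3.4  0.8] 0.0245
1.3 [-7.8 -1.4  0.9] 0.0246
1.42 [-8.4 -1.2  4.7] 0.025
1.54 [-9.7 -0.4  6.5] 0.0248
1.57 [-10.1   0.5   6.4] 0.0249
1.6 [-10.3   1.4   6.3] 0.0249
[-10.4   2.1   6.4]
10.9583
```

View pics/s3.png

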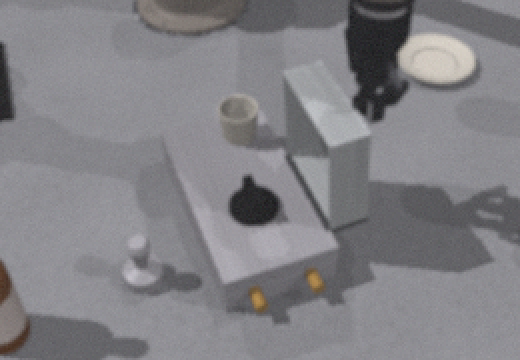

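The hood stands roughly upright past centre, but the force doesn't show clearly that it has reached the stop. I'll press on a little further and stop on contact.

```bash
python3 - <<'E'
from h import *
s=np.load("unit.npy");ux,uy=unit(s);o=rv(DOWN,ux)
d=np.array([-.0009,-.0002,.0059])
for q in (1.63,1.66,1.69,1.72):
    c=bot.servo_line(hp(s,q)+d,.02,orientation=o,contact_N=8); print(round(q,2),c,np.round(bot.current_force(),1),np.round(bot.current_position()-hp(s,q)-d,4))
    if c or abs(bot.current_force()[2]-6.4)>8: break
bot.pause(.3)
im=bot.snapshot("side");cv2.imwrite("pics/d3.png",im[130:280,250:450].repeat(3,0).repeat(3,1)); print(bot.current_clock())
E
```

```text
1.63 False [-10.8   2.1   6.6] [-0.0006  0.0006  0.0021]
1.66 True [-0.9 -0.3  3.9] [-0.0006 -0.0006  0.0031]
11.9583
```

View pics/d3.png

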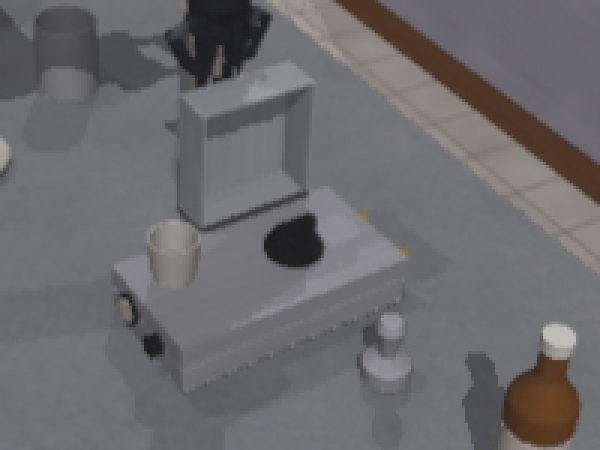

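```bash
python3 - <<'E'
from h import *
s=np.load("unit.npy")
print(bot.current_finger_gap(),bot.current_force(),pose())
for q in(1.4,1.5,1.57,1.65):
    for r in((-.16,0),(-.16,.055)):
        P=hp(s,q,r); ux,_=unit(s)
        print(q,r,[((proj(cam("side"),P+e*ux)[0]-[250,130])*3).round(0) for e in(-.075,.075)],[((proj(cam("scene"),P+e*ux)[0]-[180,120])*2).round(0) for e in(-.075,.075)])
E
```

```text
0.02451758125762911 [-1.06475799  0.47640019  5.9653325 ] (array([0.59333339, 0.1120156 , 0.20113723]), array([-0.03639165,  1.56990317,  0.03607465]))
1.4 (-0.16, 0) [array([215., 131.]), array([328.,  94.])] [array([268.,  78.]), array([313., 154.])]
1.4 (-0.16, 0.055) [array([189., 100.]), array([301.,  65.])] [array([306.,  62.]), array([355., 136.])]
1.5 (-0.16, 0) [array([207., 122.]), array([320.,  86.])] [array([279.,  74.]), array([326., 149.])]
1.5 (-0.16, 0.055) [array([182.,  96.]), array([293.,  62.])] [array([317.,  62.]), array([368., 135.])]
1.57 (-0.16, 0) [array([202., 117.]), array([314.,  81.])] [array([287.,  71.]), array([334., 147.])]
1.57 (-0.16, 0.055) [array([177.,  94.]), array([288.,  60.])] [array([325.,  62.]), array([376., 135.])]
1.65 (-0.16, 0) [array([196., 112.]), array([308.,  76.])] [array([296.,  69.]), array([344., 144.])]
1.65 (-0.16, 0.055) [array([172.,  92.]), array([281.,  59.])] [array([334.,  62.]), array([385., 135.])]
```

The side-view hood edges match the 1.55–1.57 rad prediction, so it is on its stop. I'll release it, retract upward and look at the cap.

```bash
python3 - <<'E'
from h import *
s=np.load("unit.npy");ux,uy=unit(s)
print(np.round(bot.camera_params("wrist")["mount"],3))
bot.grip(.06); p,_=pose(); bot.servo_line(p+[0,0,.12],.15)
c=W(s,[.045,0,.065])[0]
o=rv(DOWN,-uy); bot.goto(c+[0,0,.2],o)
p=pose(); im=bot.snapshot("wrist"); cv2.imwrite("pics/w4.png",im); np.save("p4.npy",np.r_[p].reshape(2,3))
print(proj(cam("wrist",p),[c,c+[0,0,.04]-.026*ux,c+[0,0,.04]+.026*ux]))
print(bot.find_in("wrist","cap_grip"),bot.find_in("wrist","hood"),c,bot.current_clock())
E
```

```text
[[ 0.     0.321 -0.947 -0.12 ]
 [-0.001  0.947  0.321  0.082]
 [ 1.     0.001  0.001  0.001]
 [ 0.     0.     0.     1.   ]]
[[326.06936622 171.56406897]
 [326.0239849  213.39694634]
 [326.04151474 152.68406072]]
[{'point': [0.6067, -0.0583, 0.0732], 'score': 0.79}] [{'point': [0.612, 0.0497, 0.2267], 'score': 0.91}] [ 0.60283621 -0.060706    0.065     ] 14.6667
```

View pics/w4.png

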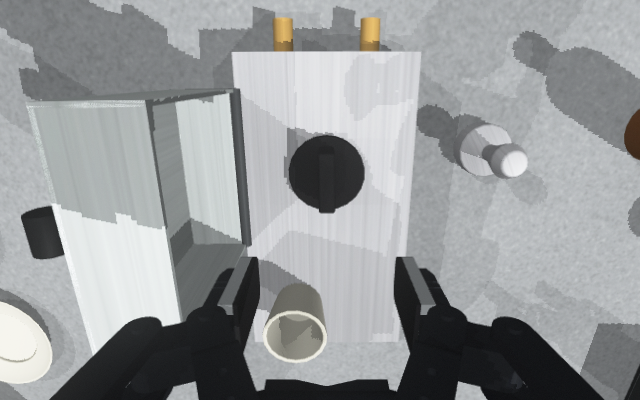

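The bar spans (327,152)–(327,213), within 1 px of my prediction. The hood is open on the left and the espresso cup is clear. I'll grasp the cap and test which way it turns.

```bash
cat >> h.py <<'E'
def turn(p,o0,a,sp=.02):
    o=(R.from_rotvec([0,0,a])*R.from_rotvec(o0)).as_rotvec(); bot.servo_line(p,sp,orientation=o)
    f=bot.current_force();t=bot.current_ft_torque(); 
    act=(R.from_rotvec(bot.current_orientation())*R.from_rotvec(o0).inv()).as_rotvec()[2]
    print(round(a,2),"act",round(act,3),"F",np.round(f,1),"T",np.round(t,2),round(bot.current_clock(),1)); return np.array(t)
E
python3 - <<'E'
from h import *
s=np.load("unit.npy");ux,uy=unit(s);o=rv(DOWN,-uy)
g=W(s,[.045,0,.065+.033+.002])[0]
print(bot.servo_line(g,.1,orientation=o,contact_N=10),bot.current_position(),g,bot.current_force())
bot.grip(0); print("gap",bot.current_finger_gap(),bot.current_force(),bot.current_ft_torque())
p=np.array(bot.current_position()); np.save("cap.npy",np.r_[p,o])
t0=turn(p,o,0)
for a in(.08,.16,.24,.32):
    t=turn(p,o,a)
    if abs((t-t0)[2])>.9: break
E
```

```text
False [ 0.60317908 -0.06077359  0.10063107] [ 0.60283621 -0.060706    0.1       ] [-0.0083756   0.59368308  0.98272793]
gap 0.012794477857596822 [0.01896281 0.06230981 3.10502217] [0.06478408 0.01269311 0.02289736]
0 act 0.0 F [-0.8  0.1  2. ] T [-0.    0.02  0.03] 17.2
0.08 act 0.078 F [-0.   0.9  0.6] T [ 0.   -0.03  0.06] 17.4
0.16 act 0.157 F [-1.8  2.   4. ] T [0.52 0.11 0.02] 17.7
0.24 act 0.234 F [-2.7  4.   4.5] T [ 0.81  0.38 -0.97] 17.9
```

Turning positive meets the stop (torque about −1 N m at 0.24 rad), so I'll go the other way.

```bash
python3 - <<'E'
from h import *
v=np.load("cap.npy");p,o=v[:3],v[3:]
for a in(.1,0,-.2,-.3,-.5,-.7,-.9,-1.0,-1.1,-1.16,-1.2):
    t=turn(p,o,a)
    if a<-.15 and t[2]>.9: break
print(bot.current_finger_gap())
E
```

```text
0.1 act 0.101 F [-0.1  1.1  2. ] T [ 0.2   0.01 -0.1 ] 18.2
0 act 0.004 F [-0.1 -0.2  1.3] T [-0.05 -0.02 -0.09] 18.5
-0.2 act -0.195 F [ 1.1 -0.3  2.2] T [ 0.   -0.05 -0.06] 18.8
-0.3 act -0.295 F [-1.3 -0.6  2.4] T [-0.07 -0.08 -0.09] 19.1
-0.5 act -0.494 F [0.  0.2 2.5] T [-0.03 -0.04 -0.09] 19.4
-0.7 act -0.694 F [-0.4 -0.4  2.4] T [-0.03  0.   -0.15] 19.8
-0.9 act -0.894 F [ 0.  -0.1  2.4] T [ 0.02 -0.03 -0.05] 20.1
-1.0 act -0.994 F [0.2 0.1 2.4] T [ 0.03 -0.   -0.08] 20.4
-1.1 act -1.094 F [-0.4  0.1  3.1] T [-0.03  0.02 -0.08] 20.6
-1.16 act -1.156 F [-1.8 -0.6  3.9] T [-0.01  0.23 -0.01] 20.9
-1.2 act -1.196 F [-4.8 -0.9  4.5] T [-0.09  0.58  0.14] 21.1
0.01323221591645644
```

It runs free to the far stop at about 1.16–1.2 rad. I'll ease off slightly and lift gently.

```bash
python3 - <<'E'
from h import *
v=np.load("cap.npy");p,o=v[:3],v[3:]
turn(p,o,-1.165)
for h in(.01,.03):
    c=bot.servo_line(p+[0,0,h],.03,contact_N=15); print(h,c,np.round(bot.current_force(),1),bot.current_finger_gap())
    if c: break
else:
    bot.servo_line(p+[0,0,.105],.06); bot.pause(.4)
    print(bot.current_position(),np.round(bot.current_force(),1),bot.current_finger_gap(),bot.find_in("side","cap_grip"))
cv2.imwrite("pics/d5.png",bot.snapshot("side")[100:280,250:450].repeat(3,0).repeat(3,1))
print([bot.find_in("side",l) for l in("cap_grip","hood","espresso_cup")],bot.current_clock())
E
```

```text
-1.17 act -1.164 F [-2.7 -0.8  5.4] T [-0.21  0.52  0.17] 21.4
0.01 False [-0.4 -0.4 -1.7] 0.012931335198559574
0.03 False [-0.5  0.5 -0.6] 0.012998696632852566
[ 0.60299537 -0.06076108  0.20522202] [ 0.6 -0.7 -0.8] 0.013281981034674381 [{'point': [0.5946, -0.0737, 0.0714], 'score': 0.66}]
[[{'point': [0.5916, -0.084, 0.1788], 'score': 0.63}], [{'point': [0.5786, 0.0589, 0.1326], 'score': 0.92}, {'point': [0.5102, -0.5195, 0.0252], 'score': 0.58}, {'point': [0.6175, -0.236, 0.0244], 'score': 0.56}], [{'point': [0.4563, -0.0479, 0.1034], 'score': 0.77}]] 24.7417
```

View pics/d5.png

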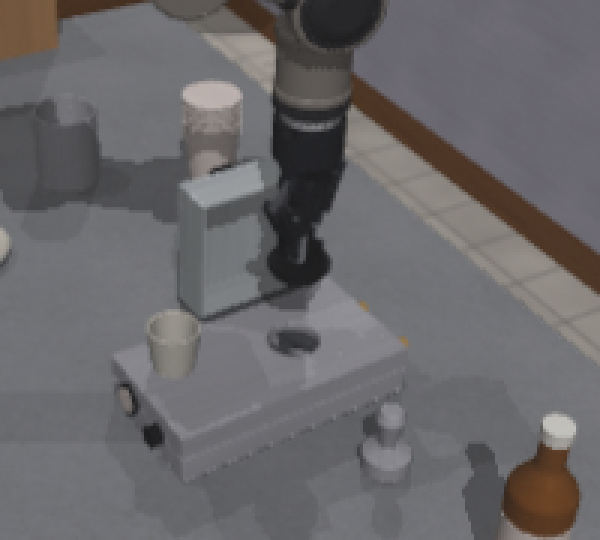

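The cap hangs upright in the gripper above the empty port, and the hood is still on its stop. The bystanders in view haven't moved.

```bash
python3 - <<'E'
from h import *
bot.pause(.5); print(bot.current_finger_gap(),bot.current_qvel()); bot.sign_off()
E
```

```text
0.013112697410283624 [-5.46183872e-04 -1.60068121e-03 -7.16794349e-04  3.15826107e-06
  1.27464219e-03 -1.01265245e-03]
the job is handed in; nothing more can be done
```

The hood is laid back on its stop, and the cap is unscrewed, lifted out and held above its port. The job is handed in, at about 25 s on the robot's clock. I viewed 7 pictures; the handing-in call gives no verdict.

- **Hood:** I carried it by its handle all the way onto the stop and didn't let it drop. Its edges in the side picture matched about 1.55–1.57 rad, and it was in the same place in the last picture. I stopped the final push early, when the tool force changed by 8 N. By then the hood already looked to be on its stop.
- **Cap:** Turning it counter-clockwise (seen from above) met the stop, at about 1 N m and 0.24 rad. Clockwise ran free to about 1.16 rad, so the thread is left-handed, and the cap lifted straight out with no snagging.
- **Last checks:** The cap was upright and still in the gripper, with its grip point about 135 mm above the port mouth and directly over it. The finger opening was steady at 13 mm.
- **Disagreement:** Just before the last picture, the detector reported the cap at its old height (z = 0.07 m). That search used an older side picture; on the fresh one it found the cap at z = 0.18 m.
- **Bystanders:** The ones in the last picture looked unmoved. I re-checked only the espresso cup by detection. The portafilter was out of that picture, and I did not check it separately.

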